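# Hang the bell beside the bauble

## Task

On this market stall the china bell and the round china bauble are sold as a pair, but they hang on two different display stands. Take the bell along its lower bar, lift its ring over the end stop, and hang it from the lower bar of the stand where the bauble hangs, so that it hangs there freely and at rest between bracket and end stop. It is china: do not force it against the stands, drop it or put it down on the way, and leave the bauble and the things on the table where they are.

Things in the scene. Friction and masses are not known exactly. Their poses are not given: they have to be found in the camera images.
- stand_left: Display stand on the robot's left, plain steel, fixed to the table. Two level bars 8 mm thick, one straight above the other, axes 220 and 340 mm above the table, on brackets 30 mm in front of a 12 mm post. Origin: on the table straight below the bars' middles. z up; y along the bars, to the left; x level, away from the robot, turned 0 to 0.2 rad to the left. Its lower -y arm is free at first.
- stand_right: The same kind of stand on the robot's right, x turned 0 to 0.2 rad to the right; its lower -y arm is free too. On each stand's lower +y arm one ornament hangs, 50 to 68 mm from the middle: the bell on one, the bauble on the other, either way round. Base plate 120 x 150 x 12 mm. Bangles hang on the upper bars at |y| = 35 to 50 mm, down to 288 mm above the table.
- stand_left_bar (a point): Middle of the left stand's lower bar, on its axis; axes as the stand. All bars reach from y = -97 to +97 mm; each end has a stop disc 20 mm across, 5 mm thick, centred on the bar (inner face at 92 mm). A hub 18 mm thick covers the bar to 9 mm each side of its middle, where the bracket comes from behind.
- stand_right_bar (a point): Middle of the right stand's lower bar, on its axis; axes as the stand; sizes as on the left.
- bell_mid (a point): China bell to be moved, white with thin blue rings, 70 to 160 g. Point on its axis, 103 mm below the bar's axis when hung, 30 mm above its mouth: on the straight waist, 35 mm across, from 14 mm below to 20 mm above here. Below it flares to 48 mm at the mouth; the shoulder ends 35 mm up, then a thin brass stem with a bead. z: up the bell's axis; y: axis of its ring, along the bar within 0.4 rad.
- bell_ring (a point): Centre of the bell's hanging ring, 88 mm above bell_mid; same axes. Closed steel ring, wire 4 mm, 38 mm inside: it cannot open, so it leaves the bar only past an end stop. Hung, its centre is 15 mm below the bar's axis. A stop disc passes through it with 7 mm or more to spare all round when ring and bar are concentric. The bell swings freely.
- bauble_mid (a point): Centre of the round china bauble: 54 mm ball, white with blue rings, hung by the same kind of stem and ring, 98 mm below the bar's axis. It stays where it is. It swings freely.
- box_mid: Open partitioned card box, green with pale stripes, 130 x 90 x 42 mm tall, filled with small ornaments, between the stands; origin: middle of its underside. Stays.
- gift_box: Red card gift box, 80 x 100 x 45 mm tall; origin: middle of its underside. Stays.
- jar: Small clear jar, 60 mm across, 75 mm tall; origin: middle of its underside. Stays.
- calculator: Flat desk calculator, 115 x 78 x 16 mm; origin: middle of its underside. Stays.
- mug: White mug, 76 mm across, 85 mm tall; origin: middle of its underside. Stays.
- tape: Roll of tape lying flat, 90 mm across, 24 mm tall; origin: middle of its underside. Stays.
Not all that is in view belongs to the job. What is shaped like the part that bears bauble_mid but purple is not meant. Leave any orange look-alike of the part that bears bell_mid alone.

How it is judged:
By the outcome, as a careful person would: the job done as asked, in the order asked, and still so for the second after the job is handed in, with the robot touching nothing.
It also fails if it takes over 61 s, if anything falls off the work surface, if the arm or the gripper's body presses on something with over 40 N, if the wrist force passes 120 N, or if a joint passes its speed limit or range.

## Robot

A 6-joint arm with a two-finger parallel gripper is mounted at the origin on the work surface. World frame = base frame: x ahead of the robot, y to its left, z up, the work surface at z = 0. Lengths are in m, angles in rad, forces in N, time in s.
With the tool pointing down it reaches from about 0.275 to 0.975 m from the base axis. Payload 8.4 kg.
Tool frame: the origin (TCP) lies on the centre line of the jaws, within the pads' length; the fingertips stand ahead of it and the grasp point (between the pads) lies 8 mm behind it (r.tips_ahead is the z of the fingertips in the tool frame, in m); z points along the fingers, y is the line along which they close (so a half turn about z gives the same grasp; the last joint's range is limited). The gripper opens to 92 mm and grips with 3 to 60 N. Pads are 20 mm wide; open, the fingers measure 128 mm over their backs; the gripper's body (75 mm by 189 mm) begins 69 mm behind the grasp point.
Start: joints at [-1.144, 0.353, 1.633, -0, 1.155, -0.002], TCP at [0.26, -0.568, 0.226] pointing down, gripper open.
Joint ranges: [-2.63, 2.63], [-0.92, 2.1], [0.06, 2.66], [-1.3, 4.44], [0, 2.69], [-3.02, 3.02]. Speed limits (rad/s): [2.22, 2.22, 2.79, 3.14, 3.14, 3.14].

## Interface

Orientations are given as a 3x3 rotation matrix whose columns are the frame's x, y, z axes.
In Python, from rig import r gives the robot as it stands.
- The arm moves only by the tool carry_out, never from a script. Its argument "rows" is text: rows parted by semicolons, each of 7 numbers parted by spaces: the finger opening in cm, from 0 to 9.19, then the shift along the tool's x, y, z in cm, then the turn, a rotation vector about the tool's x, y, z in degrees. In form: grip x y z wx wy wz; .... A call has 1 to 8 rows; each row shifts and turns the commanded pose from where the row before left it, along the tool's axes as they then stand; what a row does not reach is not made up. A row lasts 1/8 s, in which the tool goes at most 62.5 mm and 10.7 degrees, less where a joint would pass 70% of its speed; a pose out of reach is approached as far as the arm can. A call is refused whole if a number of a shift passes 6.25 or a number of a turn 10.7, either way. A call with a gripper value outside its range is refused whole. The fingers move at their own pace and stop on an object; "squeeze" is the grip in N (left out, the last holds). Time passes only in rows, so rows that do not move let the fingers close. It gives the time, the measured TCP pose, the force, the opening and the grip force at its end, in the units of the state.
- r.get_state(): the state, without advancing time (a new reading comes with each control period).
- r.camera(name): name is "side" or "top"; returns the picture (420x560x3 uint8, blue, green, red); there is no depth.
- r.camera_info(name): a dict with "intrinsics" (3x3 intrinsics, pixels), "k1" (the pictures are not rectified: a ray, as slopes to the right and down, at radius r is drawn at 1 + k1 r^2 times it, then the intrinsics apply), "R" (3x3) and "t" (3): a world point X has camera coordinates R X + t. Camera axes: x right, y down, z forward; pixel columns grow to the right and rows downward; lengths in m; the calibration is good to about 2 mm. A picture is of the moment at which its call begins. camera_info takes no time and is no camera call.
- r.finish_job(): hands the job in; it is judged then, once.
The state is a dict: "time_s": time; "joint_positions": joint angles; "qd": joint speeds; "tau": joint torques, N m; "tcp_pos": TCP position; "eef_rot": TCP orientation; "ft_force": force on the tool from outside, world axes, zero at the start; "moment": the same for the moment, N m; "finger_gap": finger opening in m; "gripper_force": force on a finger pad.
Only numpy, scipy, OpenCV 4.12 (cv2) and the standard library are available. Lean on these libraries where they do the work, as an engineer would, in place of code of your own. Each camera call takes 0.05 s, during which the arm holds its last target. There are 200 camera calls.

## Working session

There is one attempt and no reset: what is moved stays moved. The work goes in short steps, Python scripts to look and compute and a tool call to move; the robot and the scene stay as the last step left them, time stands still between calls to the robot, and variables do not carry over. Pictures are saved under pics/ and viewed, at most 10 in all, crops included, and the job is handed in when it is done.

Besides the shell and the picture viewer there is one more tool, called after "Request:" as name(argument=value, ...), one argument or row to a line, values as JSON. carry_out: Moves the arm, as the interface text tells. Its arguments: {"type":"object","properties":{"rows":{"type":"string"},"squeeze":{"type":"number"}},"required":["rows"]}

```bash
mkdir -p pics; ls
python3 - <<'E'
from rig import r
import cv2
for n in("side","top"):
    cv2.imwrite(f"pics/{n}0.png",r.camera(n)); i=r.camera_info(n); print(n,i)
s=r.get_state();print({k:s[k] for k in("time_s","tcp_pos","eef_rot","finger_gap","ft_force")},r.tips_ahead)
E
```

```text
pics
side {'intrinsics': array([[478.57644885,   0.        , 283.20700248],
       [  0.        , 478.57644885, 205.01809826],
       [  0.        ,   0.        ,   1.        ]]), 'k1': -0.007122689584236861, 'R': array([[-0.92649114, -0.3762466 ,  0.00725653],
       [-0.27500243,  0.66376694, -0.69554807],
       [ 0.25688095, -0.64641469, -0.71844292]]), 't': array([0.42502785, 0.25287773, 1.14948947])}
top {'intrinsics': array([[473.73016521,   0.        , 273.05348865],
       [  0.        , 473.73016521, 205.21129478],
       [  0.        ,   0.        ,   1.        ]]), 'k1': -0.007801218729980159, 'R': array([[ 0.00602771, -0.99972637,  0.02260222],
       [-0.99311774, -0.00862857, -0.11680195],
       [ 0.11696502, -0.02174262, -0.992898  ]]), 't': array([-0.03300392,  0.48516818,  1.46144265])}
{'time_s': 0.1, 'tcp_pos': array([ 0.2597064 , -0.56802672,  0.22496303]), 'eef_rot': array([[ 9.09467636e-01,  4.15774456e-01, -4.69996634e-04],
       [ 4.15774721e-01, -9.09466961e-01,  1.10867547e-03],
       [ 3.35125324e-05, -1.20371718e-03, -9.99999275e-01]]), 'finger_gap': 0.0921161151026999, 'ft_force': array([ 0.88946296, -0.79407256, -0.23959665])} 0.011
```

View pics/side0.png

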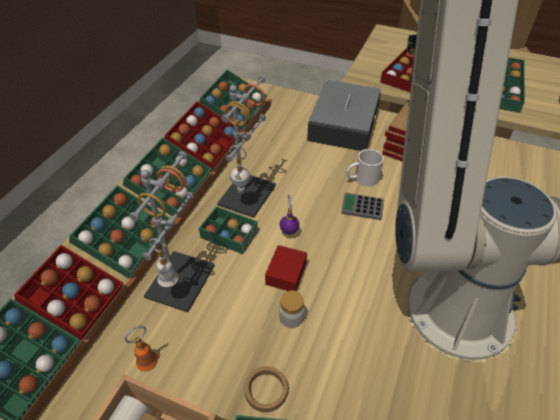

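View pics/top0.png

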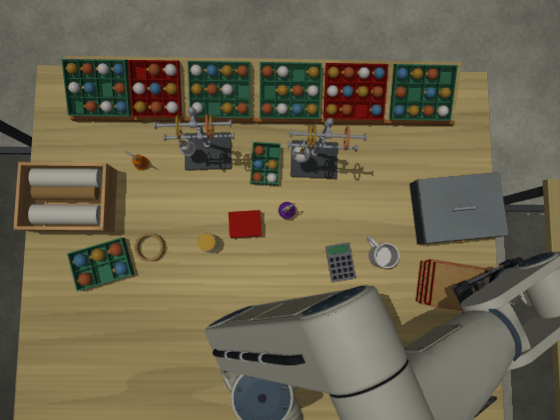

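The side view shows the left stand at about (165,240) and the right stand at about (240,160). One white ornament hangs on each, and the orange bell and purple bauble are decoys. In the top view the stands are at about (208,140) and (315,140). I'll enlarge both stands next.

```bash
cat > h.py <<'E'
import numpy as np, cv2
from rig import r
from scipy.optimize import least_squares
def proj(n,X):
    i=r.camera_info(n); c=np.atleast_2d(X)@i["R"].T+i["t"]; u=c[:,:2]/c[:,2:]
    u=u*(1+i["k1"]*(u**2).sum(1,keepdims=True)); K=i["intrinsics"]
    return u*[K[0,0],K[1,1]]+K[:2,2]
def stand(p):  # x,y,yaw -> T of points in stand frame
    c,s=np.cos(p[2]),np.sin(p[2]); R=np.array([[c,-s,0],[s,c,0],[0,0,1]])
    return R,np.array([p[0],p[1],0])
def pts(p,L):
    R,o=stand(p); return np.asarray(L)@R.T+o
E
python3 - <<'E'
from h import *
s=cv2.imread("pics/side0.png");t=cv2.imread("pics/top0.png")
f=lambda a,w,h:cv2.resize(a,(w,h),interpolation=cv2.INTER_CUBIC)
a=f(s[65:315,130:300],408,600); b=f(t[100:190,145:265],392,294); c=f(t[100:190,260:380],392,294)
cv2.imwrite("pics/z0.png",np.hstack([a,np.vstack([b,c,np.zeros((12,392,3),np.uint8)])]))
for n in("side","top"):
    i=r.camera_info(n); print(n,-i["R"].T@i["t"])
E
```

```text
side [0.16804458 0.73511029 0.99864696]
top [0.3110904  0.002967   1.50847805]
```

View pics/z0.png

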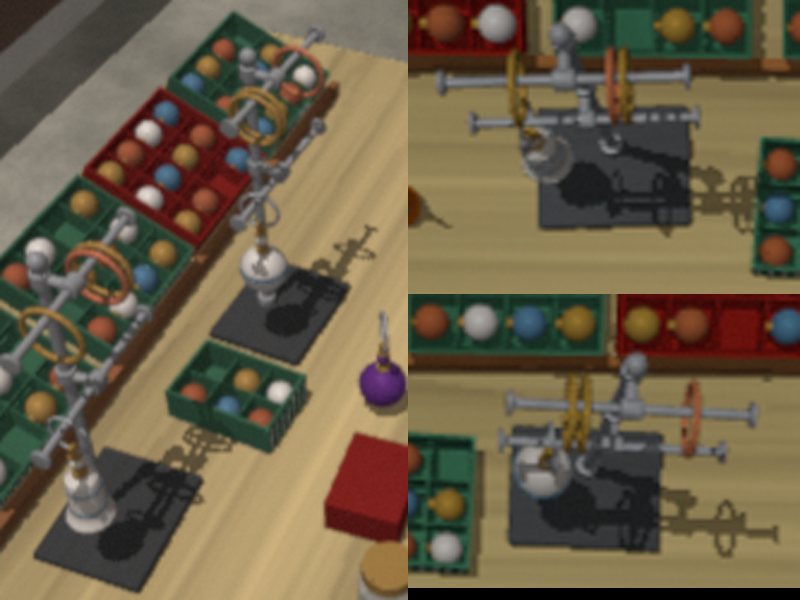

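```bash
cat > fit.py <<'E'
from h import *
E=.0945
L=[[0,E,.34],[0,-E,.34],[0,E,.22],[0,-E,.22]]
M={"left":{"side":[(133.3,215.8),(182,154.6),(146.7,257.5),(189.6,195.4)],"top":[(154.8,125.1),(230.7,123),(164.9,138),(233.5,135.8)]},
"right":{"side":[(225.8,118.3),(262.1,79.6),(230,157.5),(262.5,117.9)],"top":[(291.2,133.1),(365.6,136.4),(289.1,144.7),(356.1,148.4)]}}
P={}
for k,m in M.items():
    f=lambda p:np.concatenate([(proj(n,pts(p,L))-m[n]).ravel() for n in m])
    q=least_squares(f,[.7,.2 if k=="left" else -.2,0],loss="soft_l1"); P[k]=q.x; print(k,q.x.round(4)); print(f(q.x).reshape(2,4,2).round(1).tolist())
np.save("P.npy",[P["left"],P["right"]])
for y in(.05,.06,.068):
    print(y,[proj(n,pts(P["left"],[[0,y,.117],[0,y,.087],[0,y,.205]])).round(1).tolist() for n in("side","top")])
E
python3 fit.py
```

```text
left [0.6538 0.182  0.0405]
[[[0.8, 0.5], [0.3, 0.4], [0.1, -1.4], [0.2, -0.3]], [[0.2, -0.1], [-0.7, -0.1], [-0.2, -0.7], [-0.6, -0.4]]]
right [ 0.6288 -0.1617 -0.0391]
[[[0.1, -0.3], [-0.4, -1.0], [-0.4, 0.1], [0.3, -0.8]], [[-0.1, 0.2], [-0.2, 0.6], [-0.6, 0.1], [0.0, -0.2]]]
0.05 [[[166.1, 269.6], [168.3, 277.4], [159.1, 244.9]], [[186.7, 145.8], [188.2, 148.2], [181.7, 138.2]]]
0.06 [[[163.9, 273.0], [166.1, 280.7], [156.7, 248.3]], [[183.3, 145.9], [185.0, 148.3], [178.2, 138.3]]]
0.068 [[[162.1, 275.7], [164.4, 283.5], [154.8, 251.1]], [[180.7, 146.0], [182.3, 148.3], [175.3, 138.4]]]
```

The fit is good to about 1 px. The bell hangs on the left stand's +y arm and the bauble on the right stand's +y arm, so the target is the right stand's -y arm. Next I'll locate the table obstacles and start moving up and toward the middle.

```bash
cat >> h.py <<'E'
from scipy.spatial.transform import Rotation as Ro, Slerp
def back(n,uv,z):
    i=r.camera_info(n); K=i["intrinsics"]
    u=cv2.undistortPoints(np.array([[uv]],float),K,np.array([i["k1"],0,0,0.]))[0,0]
    d=i["R"].T@np.r_[u,1]; C=-i["R"].T@i["t"]; return C+d*(z-C[2])/d[2]
def st():
    s=r.get_state(); return s
def rows(p1,R1,n,grip,p0=None,R0=None):
    s=r.get_state(); p0=s["tcp_pos"] if p0 is None else p0; R0=s["eef_rot"] if R0 is None else R0
    k=np.linspace(0,1,n+1); S=Slerp([0,1],Ro.from_matrix([R0,R1]))(k).as_matrix(); o=[]
    for a in range(n):
        d=S[a].T@(np.subtract(p1,p0)/n)*100; w=Ro.from_matrix(S[a].T@S[a+1]).as_rotvec(degrees=True)
        o.append(" ".join(f"{v:.2f}".rstrip('0').rstrip('.') for v in [grip,*d,*w]))
    for a in range(0,n,8): print("; ".join(o[a:a+8]))
def tool(az,down,flip=0): # z axis azimuth az, pitched down; y (closing) level
    z=np.array([np.cos(az)*np.cos(down),np.sin(az)*np.cos(down),-np.sin(down)])
    y=np.array([-np.sin(az),np.cos(az),0])*(-1 if not flip else 1)
    return np.c_[np.cross(y,z),y,z]
E
python3 - <<'E'
from h import *
for k,uv,z in(("purple",(287,211),.03),("jar",(207,242),.075),("gift",(245,224),.045),("calc",(340,262),.016),("mug",(384,256),.085),("tape",(150,248),.024),("orange",(140,162),.03),("box",(265,163),.042)): print(k,back("top",uv,z).round(3))
s=st(); print(s["joint_positions"].round(4), Ro.from_matrix(s["eef_rot"].T@tool(0,np.pi/2)).as_rotvec(degrees=True))
print(s["eef_rot"].round(2)); print(tool(0,np.pi/2).round(2))
rows([.3,-.3,.4],tool(-.6,np.pi/2),8,9)
E
```

```text
purple [ 0.467 -0.073  0.03 ]
jar [0.367 0.17  0.075]
gift [0.424 0.057 0.045]
calc [ 0.309 -0.241  0.016]
mug [ 0.328 -0.363  0.085]
tape [0.349 0.352 0.024]
orange [0.619 0.392 0.03 ]
box [ 0.617 -0.003  0.042]
[-1.1444  0.3536  1.634   0.      1.1552 -0.0024] [-6.83196175e-02  1.28959183e-02  2.45681120e+01]
[[ 0.91  0.42 -0.  ]
 [ 0.42 -0.91  0.  ]
 [ 0.   -0.   -1.  ]]
[[ 1.  0.  0.]
 [ 0. -1.  0.]
 [ 0. -0. -1.]]
9 1.85 -2.84 -2.18 -0.01 0 7.37; 9 1.47 -3.05 -2.18 -0.01 0 7.37; 9 1.07 -3.22 -2.19 -0.01 0 7.37; 9 0.65 -3.33 -2.19 -0.01 0 7.37; 9 0.22 -3.38 -2.19 -0.01 0 7.37; 9 -0.22 -3.38 -2.19 -0.01 0 7.37; 9 -0.65 -3.33 -2.19 -0.01 0 7.37; 9 -1.07 -3.21 -2.19 -0.01 0 7.37
```

Request:
carry_out(
  rows="6 1.9 -2.8 -2.2 0 0 7.4; 6 1.5 -3 -2.2 0 0 7.4; 6 1.1 -3.2 -2.2 0 0 7.4; 6 0.7 -3.3 -2.2 0 0 7.4; 6 0.2 -3.4 -2.2 0 0 7.4; 6 -0.2 -3.4 -2.2 0 0 7.4; 6 -0.7 -3.3 -2.2 0 0 7.4; 6 -1.1 -3.2 -2.2 0 0 7.4",
)

```text
time_s: 1.1
tcp_pos: [0.3017, -0.2998, 0.4021]
eef_rot: [[0.82, -0.572, -0.0], [-0.572, -0.82, 0.0], [-0.0, -0.0, -1.0]]
ft_force: [0.2, -0.5, -0.4]
finger_gap: 0.0598
gripper_force: 0.0
```

Run:
```python
from h import *
s=st(); print(s["time_s"],s["joint_positions"].round(4),s["tcp_pos"].round(4)); print(s["eef_rot"].round(3))
rows([.35,-.1,.42],tool(-.2,np.pi/3),6,6)
```

```text
1.1 [-7.8590e-01 -1.0650e-01  1.7790e+00  1.0000e-04  1.4694e+00  1.3937e+00] [ 0.3017 -0.2998  0.4021]
[[ 0.82  -0.572 -0.   ]
 [-0.572 -0.82   0.   ]
 [-0.    -0.    -1.   ]]
6 -1.24 -3.19 -0.3 1.02 4.93 -3.81; 6 -1 -3.27 -0.34 1.02 4.93 -3.81; 6 -0.75 -3.34 -0.35 1.02 4.93 -3.81; 6 -0.5 -3.39 -0.35 1.02 4.93 -3.81; 6 -0.24 -3.42 -0.32 1.02 4.93 -3.81; 6 0.01 -3.43 -0.27 1.02 4.93 -3.81
```

Request:
carry_out(
  rows="6 -1.2 -3.2 -0.3 1 4.9 -3.8; 6 -1 -3.3 -0.3 1 4.9 -3.8; 6 -0.8 -3.3 -0.4 1 4.9 -3.8; 6 -0.5 -3.4 -0.4 1 4.9 -3.8; 6 -0.2 -3.4 -0.3 1 4.9 -3.8; 6 0 -3.4 -0.3 1 4.9 -3.8",
)

```text
time_s: 1.85
tcp_pos: [0.3491, -0.1005, 0.4202]
eef_rot: [[0.85, -0.195, 0.49], [-0.168, -0.981, -0.098], [0.5, 0.001, -0.866]]
ft_force: [0.8, -1.3, -0.2]
finger_gap: 0.0597
gripper_force: 0.0
```

Run:
```python
from h import *
s=st(); print(s["time_s"],s["joint_positions"].round(4),s["tcp_pos"].round(4)); print(s["eef_rot"].round(3))
rows([.42,.08,.38],tool(0,np.pi/3.8),6,6)
```

```text
1.85 [-0.3632 -0.5661  2.1228  0.0936  1.0694  1.3801] [ 0.3491 -0.1005  0.4202]
[[ 0.85  -0.195  0.49 ]
 [-0.168 -0.981 -0.098]
 [ 0.5    0.001 -0.866]]
6 0.16 -3.18 0.86 1.12 2.1 -1.51; 6 0.21 -3.16 0.93 1.12 2.1 -1.51; 6 0.26 -3.13 1 1.12 2.1 -1.51; 6 0.3 -3.11 1.07 1.12 2.1 -1.51; 6 0.34 -3.08 1.15 1.12 2.1 -1.51; 6 0.38 -3.04 1.22 1.12 2.1 -1.51
```

```bash
cat >> h.py <<'E'
Q=[[-1.1444,.3536,1.634,0,1.1552,-.0024],[-.7859,-.1065,1.779,.0001,1.4694,1.3937],[-.3632,-.5661,2.1228,.0936,1.0694,1.3801]]
X=[[.2597,-.56803,.22496],[.3017,-.2998,.4021],[.3491,-.1005,.4202]]
def Rq(q): return (Ro.from_euler("ZYZYZ",[q[0],q[1]+q[2],q[3],q[4],q[5]])).as_matrix()
def fk(q,L):
    a,l1,l2,d,h=L; b=q[1]+q[2]; R=Rq(q); rr=a+l1*np.sin(q[1])+l2*np.sin(b)
    return np.array([rr*np.cos(q[0]),rr*np.sin(q[0]),h+l1*np.cos(q[1])+l2*np.cos(b)])+d*R[:,2],R
LO=[-2.63,-.92,.06,-1.3,0,-3.02];HI=[2.63,2.1,2.66,4.44,2.69,3.02]
C=Rq(Q[0]).T@np.array([[.9095,.4158,-.0005],[.4158,-.9095,.0011],[0,-.0012,-1]])
E
python3 - <<'E'
from h import *
print(C.round(3)); print((Rq(Q[2])@C).round(3))
A=[];b=[]
for q,x in zip(Q,X):
    R=Rq(q);s=q[1]+q[2];c1,s1=np.cos(q[0]),np.sin(q[0])
    A+=[[c1,np.sin(q[1])*c1,np.sin(s)*c1,R[0,2],0],[s1,np.sin(q[1])*s1,np.sin(s)*s1,R[1,2],0],[0,np.cos(q[1]),np.cos(s),R[2,2],1]];b+=x
L,res,rk,sv=np.linalg.lstsq(np.array(A),np.array(b),rcond=None); print(L.round(4),np.abs(A@L-b).max(),sv)
np.save("L.npy",L)
P=np.load("P.npy")
def ik(p,R,q0):
    f=lambda q:np.r_[(fk(q,L)[0]-p)*5,(Rq(q)@C-R).ravel()]
    return least_squares(f,np.clip(q0,np.array(LO)+.01,np.array(HI)-.01),bounds=(LO,HI))
for down in(20,30,40,50):
  for az in(0,.3):
    for nm,S,y in(("L",P[0],.052),("R",P[1],-.11)):
      R=tool(az if nm=="L" else az-.0,np.radians(down)); g=pts(S,[[0,y,.135]])[0]; p=g+.008*R[:,2]
      for q0 in([.3,.3,2,0.,.6,1.57],[.3,.3,2,3.1,.6,-1.5],[.3,.3,2,1.5,.6,0]):
        q=ik(p,R,np.array(q0)); print(down,az,nm,q.cost.round(5),q.x.round(2))
E
```

```text
Traceback (most recent call last):
  File "h.py", line 38, in <module>
    C=Rq(Q[0]).T@np.array([[.9095,.4158,-.0005],[.4158,-.9095,.0011],[0,-.0012,-1]])
      ~~^^^^^^
  File "h.py", line 33, in Rq
    def Rq(q): return (Ro.from_euler("ZYZYZ",[q[0],q[1]+q[2],q[3],q[4],q[5]])).as_matrix()
                       ~~~~~~~~~~~~~^^^^^^^^^^^^^^^^^^^^^^^^^^^^^^^^^^^^^^^^^
  File "scipy/spatial/transform/_rotation.pyx", line 1413, in scipy.spatial.transform._rotation.Rotation.from_euler
ValueError: Expected axis specification to be a non-empty string of upto 3 characters, got ZYZYZ
```

```bash
python3 - <<'E'
s=open("h.py").read()
s=s.replace('(Ro.from_euler("ZYZYZ",[q[0],q[1]+q[2],q[3],q[4],q[5]])).as_matrix()','(Ro.from_euler("ZYZ",[q[0],q[1]+q[2],q[3]])*Ro.from_euler("YZ",[q[4],q[5]])).as_matrix()')
s+='''
def ik(p,R,q0):
    L=np.load("L.npy"); f=lambda q:np.r_[(fk(q,L)[0]-p)*5,(Rq(q)@C-R).ravel()]
    return least_squares(f,np.clip(q0,np.array(LO)+.01,np.array(HI)-.01),bounds=(LO,HI))
'''
open("h.py","w").write(s)
E
python3 - <<'E'
from h import *
print(C.round(3)); print((Rq(Q[2])@C).round(3))
A=[];b=[]
for q,x in zip(Q,X):
    R=Rq(q);s=q[1]+q[2];c1,s1=np.cos(q[0]),np.sin(q[0])
    A+=[[c1,np.sin(q[1])*c1,np.sin(s)*c1,R[0,2],0],[s1,np.sin(q[1])*s1,np.sin(s)*s1,R[1,2],0],[0,np.cos(q[1]),np.cos(s),R[2,2],1]];b+=x
L,res,rk,sv=np.linalg.lstsq(np.array(A),np.array(b),rcond=None); print(L.round(4),np.abs(A@L-b).max(),sv.round(3))
np.save("L.npy",L)
P=np.load("P.npy")
for down in(20,30,40,50):
  for az in(0,.3):
    for nm,S,y in(("L",P[0],.052),("R",P[1],-.11)):
      R=tool(az,np.radians(down)); g=pts(S,[[0,y,.135]])[0]; p=g+.008*R[:,2]
      for q0 in([.3,.3,2,0.,.6,1.57],[.3,.3,2,3.1,.6,-1.5],[.3,.3,2,1.5,.6,0]):
        q=ik(p,R,np.array(q0)); 
        if q.cost<1e-3: print(down,az,nm,q.cost.round(5),q.x.round(2))
E
```

```text
[[ 0. -1.  0.]
 [ 1.  0. -0.]
 [ 0. -0.  1.]]
[[ 0.85  -0.195  0.49 ]
 [-0.168 -0.981 -0.099]
 [ 0.5    0.001 -0.866]]
[0.0021 0.5295 0.4812 0.3305 0.2538] 0.002877565435685639 [3.038 2.341 0.457 0.217 0.185]
20 0 L 0.0 [ 0.59  0.55  2.29  3.82  0.98 -1.77]
20 0 L 0.0 [ 0.59  0.55  2.29  3.82  0.98 -1.77]
20 0 R 0.0 [-0.7   0.55  2.29  2.34  1.   -1.34]
20 0 R 0.0 [-0.7   0.55  2.29  2.34  1.   -1.34]
20 0 R 0.0 [-0.7   0.55  2.29  2.34  1.   -1.34]
20 0.3 L 0.0 [ 0.38  0.53  2.36  3.23  0.97 -1.59]
20 0.3 L 0.0 [ 0.38  0.53  2.36  3.23  0.97 -1.59]
20 0.3 R 0.0 [-0.82  0.61  2.13  1.85  1.08 -1.16]
20 0.3 R 0.0 [-0.82  0.61  2.13  1.85  1.08 -1.16]
20 0.3 R 0.0 [-0.82  0.61  2.13  1.85  1.08 -1.16]
30 0 L 0.0 [ 0.56  0.45  2.25  3.94  0.7  -1.94]
30 0 L 0.0 [ 0.56  0.45  2.25  3.94  0.7  -1.94]
30 0 R 0.0 [-0.67  0.45  2.25  2.21  0.73 -1.16]
30 0 R 0.0 [-0.67  0.45  2.25  2.21  0.73 -1.16]
30 0 R 0.0 [-0.67  0.45  2.25  2.21  0.73 -1.16]
30 0.3 L 0.0 [ 0.37  0.42  2.3   3.25  0.63 -1.62]
30 0.3 L 0.0 [ 0.37  0.42  2.3   3.25  0.63 -1.62]
30 0.3 R 0.0 [-0.78  0.52  2.1   1.71  0.88 
[... 363 characters left out ...]
0.0 [ 0.37  0.36  2.22  3.32  0.31 -1.69]
40 0.3 L 0.0 [ 0.37  0.36  2.22  3.32  0.31 -1.69]
40 0.3 R 0.0 [-0.73  0.45  2.05  1.48  0.72 -0.69]
40 0.3 R 0.0 [-0.73  0.45  2.05  1.48  0.72 -0.69]
40 0.3 R 0.0 [-0.73  0.45  2.05  1.48  0.72 -0.69]
50 0 R 0.0 [-0.58  0.36  2.08  1.34  0.37 -0.22]
50 0 R 0.0 [-0.58  0.36  2.08  1.34  0.37 -0.22]
50 0 R 0.0 [-0.58  0.36  2.08  1.34  0.37 -0.22]
50 0.3 L 9e-05 [ 0.36  0.34  2.1  -1.3   0.04  2.92]
50 0.3 L 1e-05 [ 0.36  0.34  2.11  4.44  0.04 -2.82]
50 0.3 L 0.00077 [0.34 0.34 2.11 0.05 0.   1.56]
50 0.3 R 0.0 [-0.66  0.42  1.99  1.14  0.62 -0.32]
50 0.3 R 0.0 [-0.66  0.42  1.99  1.14  0.62 -0.32]
50 0.3 R 0.0 [-0.66  0.42  1.99  1.14  0.62 -0.32]
```

```bash
cat >> h.py <<'E'
def jrows(q1,n,grip,q0=None):
    L=np.load("L.npy"); s=r.get_state(); q0=s["joint_positions"] if q0 is None else q0; o=[]
    F=[fk(q0+(np.array(q1)-q0)*(1-np.cos(np.pi*k/n))/2,L) for k in range(n+1)]
    off=s["tcp_pos"]-F[0][0]; F=[(p+off*(1-k/n),R@C) for k,(p,R) in enumerate(F)]
    for a in range(n):
        (p,R),(p2,R2)=F[a],F[a+1]; d=R.T@(p2-p)*100; w=Ro.from_matrix(R.T@R2).as_rotvec(degrees=True)
        o.append(" ".join(f"{v:.1f}" for v in [grip,*d,*w]))
        if a%4==3: print("tcp",p2.round(3),"z",R2[:,2].round(2),"wrist",(p2-.33*R2[:,2]).round(3))
    for a in range(0,n,8): print("; ".join(o[a:a+8]))
E
python3 - <<'E'
from h import *
P=np.load("P.npy"); R=tool(.1,np.radians(28)); g=pts(P[0],[[0,.052,.12]])[0]; print("grasp",g)
p=g+.008*R[:,2]-.13*np.array([np.cos(.1),np.sin(.1),0])
q=ik(p,R,np.array([.5,.3,2.2,3.6,.8,-1.7])); print(q.cost,q.x.round(3)); np.save("q1.npy",q.x)
jrows(q.x,24,6)
E
```

```text
grasp [0.65164943 0.23394551 0.12      ]
1.643982249541104e-09 [ 0.678  0.397  2.535  3.799  0.911 -1.715]
tcp [ 0.381 -0.012  0.396] z [ 0.49  0.16 -0.86] wrist [ 0.219 -0.063  0.679]
tcp [0.424 0.201 0.404] z [ 0.42  0.69 -0.59] wrist [ 0.287 -0.027  0.599]
tcp [0.492 0.34  0.447] z [ 0.49  0.87 -0.1 ] wrist [0.33  0.054 0.481]
tcp [0.573 0.334 0.34 ] z [ 0.8   0.59 -0.08] wrist [0.309 0.138 0.367]
tcp [0.559 0.262 0.176] z [ 0.9   0.24 -0.36] wrist [0.261 0.182 0.294]
tcp [0.529 0.222 0.116] z [ 0.88  0.09 -0.47] wrist [0.239 0.193 0.271]
6.0 0.0 -0.6 0.2 0.9 -0.1 -0.5; 6.0 0.0 -1.8 0.7 2.8 -0.4 -1.5; 6.0 0.1 -2.9 1.1 4.6 -0.4 -2.4; 6.0 0.3 -3.8 1.5 6.2 -0.3 -3.1; 6.0 0.6 -4.5 1.9 7.6 0.2 -3.5; 6.0 1.0 -4.9 2.2 8.6 1.0 -3.6; 6.0 1.5 -4.9 2.5 9.1 2.2 -3.4; 6.0 2.0 -4.5 2.8 8.8 3.5 -2.9
6.0 2.3 -3.6 3.0 7.8 4.9 -2.2; 6.0 2.4 -2.4 3.1 6.0 6.0 -1.5; 6.0 2.0 -0.9 3.0 3.6 6.7 -0.8; 6.0 1.3 0.5 2.6 0.7 6.6 -0.4; 6.0 0.3 1.8 2.2 -2.1 5.8 -0.4; 6.0 -0.8 2.8 1.5 -4.4 4.3 -0.7; 6.0 -1.9 3.4 0.9 -6.1 2.5 -1.3; 6.0 -2.7 3.6 0.3 -7.0 0.7 -2.0
6.0 -3.3 3.5 -0.1 -7.2 -0.8 -2.7; 6.0 -3.5 3.2 -0.4 -6.8 -1.9 -3.2; 6.0 -3.5 2.8 -0.5 -6.0 -2.5 -3.4; 6.0 -3.2 2.4 -0.5 -5.1 -2.7 -3.3; 6.0 -2.7 1.8 -0.5 -4.0 -2.4 -2.9; 6.0 -2.0 1.3 -0.3 -2.8 -1.9 -2.2; 6.0 -1.3 0.8 -0.2 -1.7 -1.2 -1.4; 6.0 -0.4 0.3 -0.1 -0.6 -0.4 -0.5
```

Run:
```python
from h import *
q=ik(np.array([.46,.29,.36]),tool(.85,np.radians(12)),np.array([.3,0,2.3,2.5,.9,-1])); print(q.cost,q.x.round(3)); np.save("qv.npy",q.x)
jrows(q.x,16,6)
```

```text
1.6439822495557358e-09 [ 0.189 -0.158  2.537  2.175  0.818 -0.95 ]
tcp [0.381 0.006 0.387] z [ 0.5   0.2  -0.84] wrist [ 0.216 -0.06   0.665]
tcp [0.413 0.209 0.383] z [ 0.47  0.7  -0.54] wrist [ 0.258 -0.021  0.562]
tcp [0.446 0.289 0.384] z [ 0.57  0.79 -0.24] wrist [0.258 0.029 0.465]
tcp [0.46 0.29 0.36] z [ 0.65  0.73 -0.21] wrist [0.247 0.047 0.429]
6.0 -0.0 -0.7 0.3 1.2 -0.1 -1.0; 6.0 -0.1 -2.2 0.9 3.5 -0.2 -2.8; 6.0 0.0 -3.4 1.4 5.5 0.0 -4.3; 6.0 0.3 -4.4 1.9 7.1 0.7 -5.4; 6.0 0.8 -4.8 2.2 8.1 1.9 -6.0; 6.0 1.3 -4.7 2.5 8.2 3.3 -6.0; 6.0 1.8 -4.1 2.7 7.3 4.7 -5.6; 6.0 1.9 -3.1 2.6 5.6 5.7 -4.9
6.0 1.7 -2.0 2.4 3.4 5.9 -4.1; 6.0 1.1 -0.9 2.1 1.2 5.3 -3.4; 6.0 0.4 -0.1 1.6 -0.6 4.2 -2.7; 6.0 -0.2 0.3 1.2 -1.6 2.8 -2.2; 6.0 -0.6 0.4 0.8 -2.0 1.5 -1.8; 6.0 -0.7 0.4 0.5 -1.7 0.7 -1.3; 6.0 -0.5 0.3 0.2 -1.2 0.2 -0.8; 6.0 -0.2 0.1 0.1 -0.4 0.0 -0.3
```

Clearance looks comfortable on this path.

Request:
carry_out(
  rows="6 0 -0.7 0.3 1.2 -0.1 -1; 6 -0.1 -2.2 0.9 3.5 -0.2 -2.8; 6 0 -3.4 1.4 5.5 0 -4.3; 6 0.3 -4.4 1.9 7.1 0.7 -5.4; 6 0.8 -4.8 2.2 8.1 1.9 -6; 6 1.3 -4.7 2.5 8.2 3.3 -6; 6 1.8 -4.1 2.7 7.3 4.7 -5.6; 6 1.9 -3.1 2.6 5.6 5.7 -4.9",
)

```text
time_s: 2.85
tcp_pos: [0.4146, 0.2069, 0.3835]
eef_rot: [[0.546, 0.694, 0.469], [0.252, -0.67, 0.698], [0.799, -0.263, -0.54]]
ft_force: [-0.0, 1.2, 0.1]
finger_gap: 0.0603
gripper_force: 0.0
```

Request:
carry_out(
  rows="6 1.7 -2 2.4 3.4 5.9 -4.1; 6 1.1 -0.9 2.1 1.2 5.3 -3.4; 6 0.4 -0.1 1.6 -0.6 4.2 -2.7; 6 -0.2 0.3 1.2 -1.6 2.8 -2.2; 6 -0.6 0.4 0.8 -2 1.5 -1.8; 6 -0.7 0.4 0.5 -1.7 0.7 -1.3; 6 -0.5 0.3 0.2 -1.2 0.2 -0.8; 6 -0.2 0.1 0.1 -0.4 0 -0.3",
)

```text
time_s: 3.85
tcp_pos: [0.4609, 0.2879, 0.3589]
eef_rot: [[0.144, 0.751, 0.645], [0.155, -0.661, 0.734], [0.977, -0.006, -0.211]]
ft_force: [-0.2, -1.3, 0.2]
finger_gap: 0.0602
gripper_force: 0.0
```

Run:
```python
from h import *
s=st(); print(s["time_s"],s["joint_positions"].round(3),s["tcp_pos"].round(3)); print(s["eef_rot"].round(3))
P=np.load("P.npy"); R=tool(.1,np.radians(28)); g=pts(P[0],[[0,.052,.12]])[0]
p=g+.008*R[:,2]-.13*np.array([np.cos(.1),np.sin(.1),0])
q=ik(p,R,np.array([.5,.3,2.2,3.6,.8,-1.7])); jrows(q.x,16,6)
```

```text
3.85 [ 0.128 -0.024  2.517  2.187  0.913 -1.036] [0.461 0.288 0.359]
[[ 0.144  0.751  0.645]
 [ 0.155 -0.661  0.734]
 [ 0.977 -0.006 -0.211]]
tcp [0.493 0.292 0.343] z [ 0.71  0.68 -0.18] wrist [0.259 0.067 0.403]
tcp [0.54  0.283 0.275] z [ 0.84  0.49 -0.23] wrist [0.262 0.123 0.351]
tcp [0.541 0.247 0.167] z [ 0.89  0.22 -0.39] wrist [0.246 0.175 0.298]
tcp [0.529 0.222 0.116] z [ 0.88  0.09 -0.47] wrist [0.239 0.193 0.271]
6.0 -0.1 0.3 0.3 -0.3 0.2 0.3; 6.0 -0.2 0.4 0.6 -0.8 0.5 0.8; 6.0 -0.2 0.6 0.8 -1.4 0.6 1.2; 6.0 -0.5 0.8 1.0 -2.1 0.6 1.6; 6.0 -0.8 0.9 1.2 -2.7 0.4 1.8; 6.0 -1.2 1.0 1.2 -3.3 -0.1 1.9; 6.0 -1.7 1.1 1.1 -3.8 -0.6 1.8; 6.0 -2.1 1.2 0.9 -4.2 -1.2 1.5
6.0 -2.5 1.2 0.7 -4.4 -1.7 1.1; 6.0 -2.6 1.2 0.5 -4.4 -2.0 0.6; 6.0 -2.6 1.2 0.3 -4.1 -2.2 0.2; 6.0 -2.5 1.1 0.2 -3.7 -2.1 -0.1; 6.0 -2.1 1.0 0.2 -3.1 -1.8 -0.3; 6.0 -1.6 0.8 0.1 -2.3 -1.4 -0.3; 6.0 -1.0 0.5 0.2 -1.4 -0.9 -0.2; 6.0 -0.4 0.2 0.2 -0.5 -0.3 -0.1
```

Run:
```python
from h import *
s=st(); q=s["joint_positions"]; print((Rq(q)@C-s["eef_rot"]).round(3).tolist())
Qs=Q+[list(q)];Xs=X+[list(s["tcp_pos"])]
A=[];b=[]
for q,x in zip(Qs,Xs):
    R=Rq(q);a=q[1]+q[2];c1,s1=np.cos(q[0]),np.sin(q[0])
    for k,row in enumerate(([c1,np.sin(q[1])*c1,np.sin(a)*c1,R[0,2],0,np.cos(a)*c1],[s1,np.sin(q[1])*s1,np.sin(a)*s1,R[1,2],0,np.cos(a)*s1],[0,np.cos(q[1]),np.cos(a),R[2,2],1,-np.sin(a)])): A.append(row);b.append(x[k])
A=np.array(A);b=np.array(b)
for m in(5,6):
    L=np.linalg.lstsq(A[:,:m],b,rcond=None)[0]; print(L.round(4),np.abs(A[:,:m]@L-b).max())
    if m==5: np.save("L.npy",L)
P=np.load("P.npy")
for down in(20,28,35):
  for nm,S,y,bk in(("L",P[0],.052,.13),("L",P[0],.052,.0),("L",P[0],.12,0),("R",P[1],-.12,.13),("R",P[1],-.12,0)):
    R=tool(.1,np.radians(down)); p=pts(S,[[0,y,.12]])[0]+.008*R[:,2]-[bk,0,0]
    z=ik(p,R,np.array([.5,.3,2.2,3.,.8,-1.7])); print(down,nm,y,bk,z.cost.round(5),z.x.round(2))
R=tool(.1,np.radians(28)); p=pts(P[0],[[0,.052,.12]])[0]+.008*R[:,2]-.12*np.array([np.cos(.1),np.sin(.1),0])
jrows(ik(p,R,np.array([.5,.3,2.2,3.6,.8,-1.7])).x,16,6)
```

```text
[[0.0, 0.0, -0.0], [0.0, -0.0, 0.0], [0.0, 0.0, -0.0]]
[-0.0052  0.5323  0.4785  0.3398  0.2647] 0.027077507759963926
[-0.0021  0.5696  0.4963  0.3502  0.295   0.059 ] 0.0013311895545721208
20 L 0.052 0.13 0.0 [ 0.76  0.57  2.55  3.81  1.21 -1.58]
20 L 0.052 0.0 0.0 [ 0.54  0.61  2.33  3.62  1.04 -1.67]
20 L 0.12 0 0.0 [ 0.67  0.63  2.25  3.79  1.   -1.74]
20 R -0.12 0.13 0.0 [-1.04  0.59  2.4   1.95  1.16 -1.42]
20 R -0.12 0 0.0 [-0.78  0.64  2.23  2.15  1.05 -1.32]
28 L 0.052 0.13 0.0 [ 0.73  0.44  2.52  3.84  0.94 -1.7 ]
28 L 0.052 0.0 0.0 [ 0.52  0.52  2.29  3.67  0.78 -1.76]
28 L 0.12 0 0.0 [ 0.65  0.55  2.21  3.87  0.77 -1.85]
28 R -0.12 0.13 0.0 [-0.99  0.48  2.39  1.9   0.97 -1.28]
28 R -0.12 0 0.0 [-0.75  0.55  2.2   2.07  0.86 -1.18]
35 L 0.052 0.13 0.0 [ 0.69  0.35  2.48  3.91  0.71 -1.84]
35 L 0.052 0.0 0.0 [ 0.5   0.46  2.24  3.77  0.57 -1.88]
35 L 0.12 0 0.0 [ 0.63  0.49  2.17  3.99  0.58 -2.01]
35 R -0.12 0.13 0.0 [-0.94  0.4   2.36  1.81  0.82 -1.11]
35 R -0.12 0 0.0 [-0.72  0.49  2.16  1.94  0.69 -1.01]
tcp [0.494 0.293 0.346] z [ 0.71  0.68 -0.18] wrist [0.261 0.067 0.406]
tcp [0.546 0.285 0.276] z [ 0.84  0.49 -0.23] wrist [0.269 0.123 0.353]
tcp [0.55  0.248 0.166] z [ 0.89  0.22 -0.4 ] wrist [0.256 0.175 0.297]
tcp [0.539 0.223 0.116] z [ 0.88  0.09 -0.47] wrist [0.249 0.194 0.271]
6.0 -0.1 0.2 0.3 -0.3 0.2 0.3; 6.0 -0.1 0.4 0.6 -0.8 0.5 0.8; 6.0 -0.2 0.6 0.9 -1.4 0.6 1.3; 6.0 -0.4 0.8 1.1 -2.0 0.6 1.7; 6.0 -0.8 1.0 1.2 -2.6 0.3 1.9; 6.0 -1.2 1.1 1.3 -3.2 -0.1 2.0; 6.0 -1.7 1.2 1.2 -3.8 -0.6 1.8; 6.0 -2.1 1.3 1.1 -4.2 -1.2 1.5
6.0 -2.5 1.3 0.8 -4.4 -1.7 1.1; 6.0 -2.7 1.3 0.6 -4.4 -2.0 0.6; 6.0 -2.7 1.3 0.4 -4.2 -2.1 0.2; 6.0 -2.5 1.2 0.3 -3.8 -2.0 -0.2; 6.0 -2.1 1.0 0.2 -3.2 -1.8 -0.3; 6.0 -1.6 0.8 0.2 -2.4 -1.4 -0.4; 6.0 -1.0 0.5 0.2 -1.5 -0.9 -0.3; 6.0 -0.3 0.2 0.2 -0.5 -0.3 -0.1
```

Request:
carry_out(
  rows="6 -0.1 0.2 0.3 -0.3 0.2 0.3; 6 -0.1 0.4 0.6 -0.8 0.5 0.8; 6 -0.2 0.6 0.9 -1.4 0.6 1.3; 6 -0.4 0.8 1.1 -2 0.6 1.7; 6 -0.8 1 1.2 -2.6 0.3 1.9; 6 -1.2 1.1 1.3 -3.2 -0.1 2; 6 -1.7 1.2 1.2 -3.8 -0.6 1.8; 6 -2.1 1.3 1.1 -4.2 -1.2 1.5",
)

```text
time_s: 4.85
tcp_pos: [0.5458, 0.2868, 0.2754]
eef_rot: [[0.27, 0.47, 0.84], [-0.005, -0.872, 0.489], [0.963, -0.136, -0.233]]
ft_force: [-0.1, 0.6, 0.2]
finger_gap: 0.06
gripper_force: 0.0
```

Request:
carry_out(
  rows="6 -2.5 1.3 0.8 -4.4 -1.7 1.1; 6 -2.7 1.3 0.6 -4.4 -2 0.6; 6 -2.7 1.3 0.4 -4.2 -2.1 0.2; 6 -2.5 1.2 0.3 -3.8 -2 -0.2; 6 -2.1 1 0.2 -3.2 -1.8 -0.3; 6 -1.6 0.8 0.2 -2.4 -1.4 -0.4; 6 -1 0.5 0.2 -1.5 -0.9 -0.3; 6 -0.3 0.2 0.2 -0.5 -0.3 -0.1",
)

```text
time_s: 5.85
tcp_pos: [0.5386, 0.2248, 0.1149]
eef_rot: [[0.467, 0.098, 0.879], [0.048, -0.995, 0.085], [0.883, 0.003, -0.47]]
ft_force: [-0.4, 0.9, 0.8]
finger_gap: 0.0599
gripper_force: 0.0
```

Run:
```python
from h import *
s=st(); print(s["time_s"],s["joint_positions"].round(3),s["tcp_pos"].round(4)); print(s["eef_rot"].round(3))
a=r.camera("side");b=r.camera("top")
f=lambda a,w,h:cv2.resize(a,(w,h),interpolation=cv2.INTER_CUBIC)
cv2.imwrite("pics/z1.png",np.hstack([f(a[190:320,115:215],400,520),f(b[100:200,140:217],400,520)]))
```

```text
5.85 [ 0.693  0.557  2.461  3.781  0.98  -1.658] [0.5386 0.2248 0.1149]
[[ 0.467  0.098  0.879]
 [ 0.048 -0.995  0.085]
 [ 0.883  0.003 -0.47 ]]
```

View pics/z1.png

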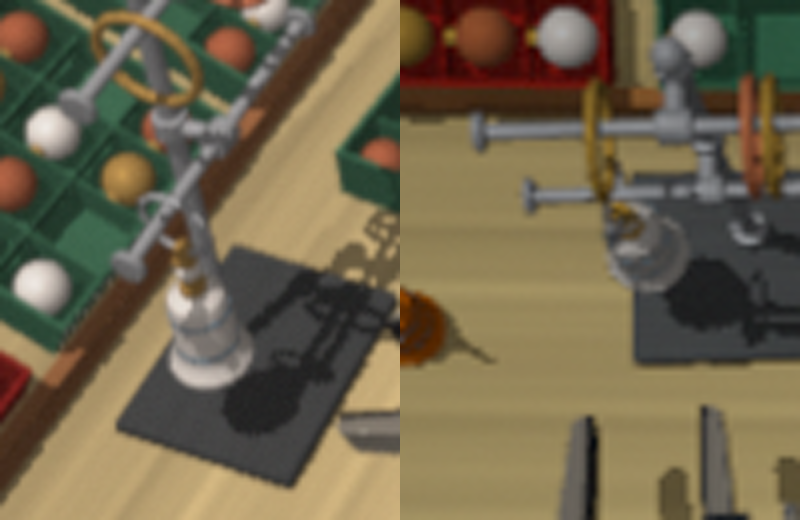

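Run:
```python
from h import *
P=np.load("P.npy"); R=tool(.1,np.radians(28)); g=pts(P[0],[[0,.053,.12]])[0]; p=g+.008*R[:,2]; print(p)
rows(p,R,6,6)
```

```text
[0.65863721 0.23564987 0.11624423]
6 0.96 0.02 1.76 0.02 0 0.01; 6 0.96 0.02 1.76 0.02 0 0.01; 6 0.96 0.02 1.76 0.02 0 0.01; 6 0.96 0.02 1.76 0.02 0 0.01; 6 0.96 0.02 1.76 0.02 0 0.01; 6 0.96 0.02 1.76 0.02 0 0.01
```

Request:
carry_out(
  rows="6 1 0 1.8 0 0 0; 6 1 0 1.8 0 0 0; 6 1 0 1.8 0 0 0; 6 0.9 0.1 1.7 0 0 0; 6 0.9 0 1.7 0 0 0; 6 0.6 0 1.1 0 0 0; 6 0.4 0 0.7 0 0 0; 5 0 0 0 0 0 0",
  squeeze=8,
)

```text
time_s: 6.95
tcp_pos: [0.6586, 0.2357, 0.1165]
eef_rot: [[0.468, 0.099, 0.878], [0.048, -0.995, 0.086], [0.883, 0.002, -0.47]]
ft_force: [0.1, -0.2, -0.2]
finger_gap: 0.0521
gripper_force: 0.0
```

Request:
carry_out(
  rows="4.4 0 0 0 0 0 0; 4 0 0 0 0 0 0; 3.8 0 0 0 0 0 0; 3.6 0 0 0 0 0 0; 3.4 0 0 0 0 0 0; 3 0 0 0 0 0 0; 3 0 0 0 0 0 0; 3 0 0 0 0 0 0",
  squeeze=12,
)

```text
time_s: 7.95
tcp_pos: [0.6584, 0.2357, 0.1166]
eef_rot: [[0.468, 0.099, 0.878], [0.049, -0.995, 0.086], [0.883, 0.002, -0.47]]
ft_force: [0.5, 0.1, 0.2]
finger_gap: 0.0352
gripper_force: 11.9
```

Run:
```python
from h import *
s=st(); print(s["time_s"],s["joint_positions"].round(3),s["tcp_pos"].round(4),s["ft_force"].round(2),s["finger_gap"],s["gripper_force"]); print(s["eef_rot"].round(3))
a=r.camera("side");b=r.camera("top")
f=lambda a,w,h:cv2.resize(a,(w,h),interpolation=cv2.INTER_CUBIC)
cv2.imwrite("pics/z2.png",np.hstack([f(a[190:320,115:215],400,520),f(b[100:200,140:217],400,520)]))
```

```text
7.95 [ 0.525  0.581  2.248  3.674  0.804 -1.751] [0.6584 0.2357 0.1166] [0.49 0.13 0.19] 0.035152321086589146 11.916340854659211
[[ 0.468  0.099  0.878]
 [ 0.049 -0.995  0.086]
 [ 0.883  0.002 -0.47 ]]
```

View pics/z2.png

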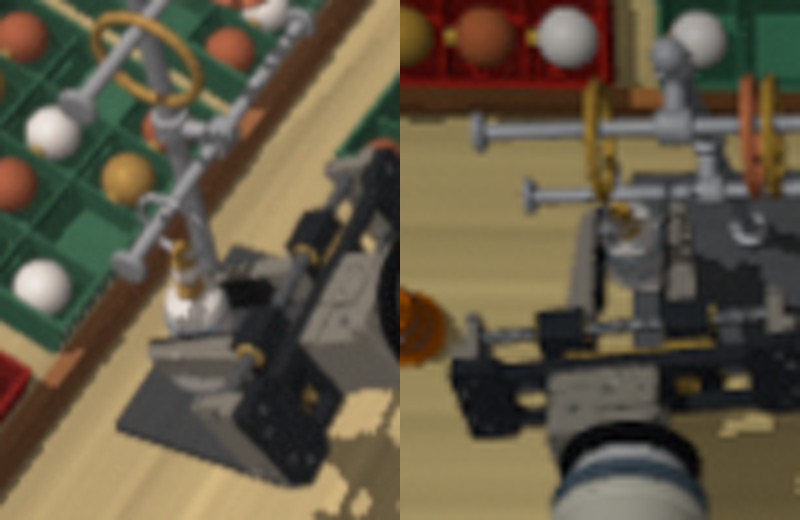

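The top and side views show the bell gripped at its waist (gap 35.2 mm, 12 N). I'll check that the orange bell is clear of the path, then work out the lift and slide.

Run:
```python
from h import *
for t,s in(((140,162),(145,355)),((127,153),(136,334))):
    q=least_squares(lambda X:np.r_[proj("top",X)[0]-t,proj("side",X)[0]-s],[.6,.4,.05]); print("orange",q.x.round(3),q.cost)
P=np.load("P.npy"); s=st(); R=s["eef_rot"]; p=s["tcp_pos"]
A,_=stand(P[0]); p1=p+[0,0,.015]; rows(p1,R,3,3); p2=p1+A@[0,.066,0]; rows(p2,R,6,3,p1,R)
```

```text
orange [0.622 0.394 0.026] 0.22934303297550393
orange [0.617 0.401 0.133] 4.358333403733372
3 0.44 0 -0.24 0 0 0; 3 0.44 0 -0.24 0 0 0; 3 0.44 0 -0.24 0 0 0
3 0.03 -1.1 0.06 0 0 0; 3 0.03 -1.1 0.06 0 0 0; 3 0.03 -1.1 0.06 0 0 0; 3 0.03 -1.1 0.06 0 0 0; 3 0.03 -1.1 0.06 0 0 0; 3 0.03 -1.1 0.06 0 0 0
```

Request:
carry_out(
  rows="3 0.3 0 -0.1 0 0 0; 3 0.5 0 -0.3 0 0 0; 3 0.5 0 -0.3 0 0 0; 3 0 0 0 0 0 0",
  squeeze=14,
)

```text
time_s: 8.55
tcp_pos: [0.6585, 0.2358, 0.1323]
eef_rot: [[0.467, 0.099, 0.879], [0.048, -0.995, 0.086], [0.883, 0.002, -0.469]]
ft_force: [-0.4, -0.6, -1.0]
finger_gap: 0.0352
gripper_force: 13.9
```

Request:
carry_out(
  rows="3 0 -0.5 0 0 0 0; 3 0.1 -1 0.1 0 0 0; 3 0 -1.1 0.1 0 0 0; 3 0 -1.1 0 0 0 0; 3 0.1 -1.1 0.1 0 0 0; 3 0 -1 0.1 0 0 0; 3 0 -0.8 0 0 0 0; 3 0 0 0 0 0 0",
)

```text
time_s: 9.55
tcp_pos: [0.6562, 0.3025, 0.1311]
eef_rot: [[0.467, 0.1, 0.878], [0.049, -0.995, 0.087], [0.883, 0.002, -0.47]]
ft_force: [-0.9, -0.4, -0.6]
finger_gap: 0.035
gripper_force: 13.9
```

Run:
```python
from h import *
s=st(); print(s["time_s"],s["joint_positions"].round(3),s["tcp_pos"].round(4),s["ft_force"].round(2),s["finger_gap"],s["gripper_force"]); print(s["eef_rot"].round(3))
a=r.camera("side");b=r.camera("top")
f=lambda a,w,h:cv2.resize(a,(w,h),interpolation=cv2.INTER_CUBIC)
cv2.imwrite("pics/z3.png",np.hstack([f(a[190:320,115:215],400,520),f(b[100:200,130:207],400,520)]))
```

```text
9.55 [ 0.658  0.568  2.175  3.887  0.762 -1.877] [0.6562 0.3025 0.1311] [-0.92 -0.4  -0.6 ] 0.03498149839262654 13.919027462397935
[[ 0.467  0.1    0.878]
 [ 0.049 -0.995  0.087]
 [ 0.883  0.002 -0.47 ]]
```

View pics/z3.png

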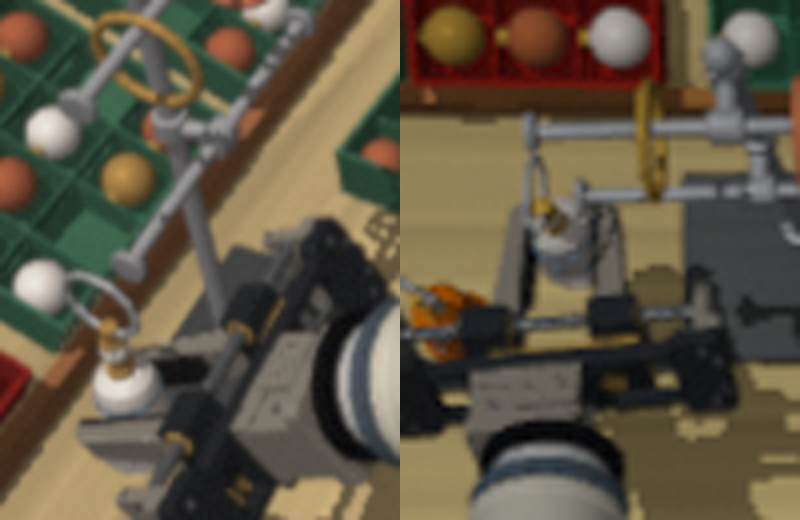

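The ring is fully past the end stop in both views: side ring spans about (65–137, 272–335) in the crop, clear of the disc at (130,262). I'll estimate the ring's yaw and plan the transfer.

Run:
```python
from h import *
s=st(); R=s["eef_rot"]; p=s["tcp_pos"]; c=p-.008*R[:,2]+[0,0,.085]; print("ring c",c.round(4))
t=np.linspace(0,2*np.pi,80)
for yaw in(-.4,-.2,-.1,0,.1,.2,.4):
    o=[]
    for n,(sc,ox,oy) in {"side":((4,4),115,190),"top":((5.195,5.2),130,100)}.items():
        u=proj(n,c+.021*(np.cos(t)[:,None]*[np.cos(yaw),np.sin(yaw),0]+np.sin(t)[:,None]*[0,0,1]))
        u=(u-[ox,oy])*sc; o+=[u.min(0).round(),u.max(0).round()]
    print(yaw,o)
print(((proj("side",c)-[115,190])*4).round(),((proj("side",c-[0,0,.085])-[115,190])*4).round())
P=np.load("P.npy")
q=pts(P[1],[[0,-.12,.132]])[0]; print("entry bell",q, "end",pts(P[1],[[0,-.055,.117]])[0])
```

```text
ring c [0.6491 0.301  0.2197]
-0.4 [array([ 76., 266.]), array([126., 335.]), array([115., 158.]), array([153., 232.])]
-0.2 [array([ 70., 269.]), array([133., 332.]), array([121., 156.]), array([147., 234.])]
-0.1 [array([ 67., 271.]), array([135., 330.]), array([124., 155.]), array([144., 235.])]
0 [array([ 65., 272.]), array([138., 329.]), array([125., 155.]), array([143., 235.])]
0.1 [array([ 63., 274.]), array([140., 328.]), array([125., 155.]), array([143., 235.])]
0.2 [array([ 61., 274.]), array([142., 327.]), array([123., 156.]), array([145., 234.])]
0.4 [array([ 58., 275.]), array([144., 326.]), array([117., 158.]), array([151., 232.])]
[[101. 301.]] [[134. 397.]]
entry bell [ 0.62410305 -0.2816487   0.132     ] end [ 0.62664712 -0.21669851  0.117     ]
```

```bash
cat >> h.py <<'E'
def erows(d,n,grip,R):
    k=(1-np.cos(np.pi*np.arange(n+1)/n))/2; v=R.T@np.array(d)*100
    o=[" ".join(f"{x:.1f}" for x in [grip,*(np.round(v*k[i+1],1)-np.round(v*k[i],1)),0,0,0]).replace("-0.0","0").replace(".0","") for i in range(n)]
    for a in range(0,n,8): print("; ".join(o[a:a+8]))
E
python3 - <<'E'
from h import *
s=st(); R=s["eef_rot"]
print("A");erows([-.146,0,0],8,3,R)
print("B up");erows([0,0,.10],6,3,R)
print("C");erows([0,-.5835,0],22,3,R)
print("D");erows([0,0,-.10],8,3,R)
E
```

```text
A
3 -0.3 -0.1 -0.5 0 0 0; 3 -0.7 -0.1 -1.4 0 0 0; 3 -1.1 -0.2 -2.1 0 0 0; 3 -1.3 -0.3 -2.4 0 0 0; 3 -1.3 -0.3 -2.5 0 0 0; 3 -1.1 -0.2 -2 0 0 0; 3 -0.8 -0.2 -1.4 0 0 0; 3 -0.2 0 -0.5 0 0 0
B up
3 0.6 0 -0.3 0 0 0; 3 1.6 0 -0.9 0 0 0; 3 2.2 0 -1.2 0 0 0; 3 2.2 0 -1.1 0 0 0; 3 1.6 0 -0.9 0 0 0; 3 0.6 0 -0.3 0 0 0
C
3 0 0.3 0 0 0 0; 3 -0.1 0.9 -0.1 0 0 0; 3 0 1.4 -0.1 0 0 0; 3 -0.1 2 -0.2 0 0 0; 3 -0.1 2.5 -0.2 0 0 0; 3 -0.2 2.9 -0.3 0 0 0; 3 -0.2 3.3 -0.3 0 0 0; 3 -0.1 3.7 -0.3 0 0 0
3 -0.2 3.9 -0.3 0 0 0; 3 -0.2 4 -0.4 0 0 0; 3 -0.2 4.1 -0.3 0 0 0; 3 -0.2 4.2 -0.4 0 0 0; 3 -0.2 4 -0.3 0 0 0; 3 -0.2 3.9 -0.4 0 0 0; 3 -0.2 3.6 -0.3 0 0 0; 3 -0.1 3.3 -0.3 0 0 0
3 -0.2 3 -0.2 0 0 0; 3 -0.1 2.5 -0.2 0 0 0; 3 -0.1 1.9 -0.2 0 0 0; 3 -0.1 1.5 -0.1 0 0 0; 3 0 0.9 -0.1 0 0 0; 3 0 0.3 0 0 0 0
D
3 -0.3 0 0.2 0 0 0; 3 -1 0 0.5 0 0 0; 3 -1.4 0 0.8 0 0 0; 3 -1.7 0 0.9 0 0 0; 3 -1.7 0 0.9 0 0 0; 3 -1.4 0 0.7 0 0 0; 3 -1 0 0.5 0 0 0; 3 -0.3 0 0.2 0 0 0
```

Request:
carry_out(
  rows="3 -0.3 -0.1 -0.5 0 0 0; 3 -0.7 -0.1 -1.4 0 0 0; 3 -1.1 -0.2 -2.1 0 0 0; 3 -1.3 -0.3 -2.4 0 0 0; 3 -1.3 -0.3 -2.5 0 0 0; 3 -1.1 -0.2 -2 0 0 0; 3 -0.8 -0.2 -1.4 0 0 0; 3 -0.2 0 -0.5 0 0 0",
)

```text
time_s: 10.65
tcp_pos: [0.5096, 0.3016, 0.1311]
eef_rot: [[0.468, 0.1, 0.878], [0.049, -0.995, 0.087], [0.882, 0.003, -0.47]]
ft_force: [0.8, 0.7, -1.2]
finger_gap: 0.0347
gripper_force: 13.9
```

Request:
carry_out(
  rows="3 0.6 0 -0.3 0 0 0; 3 1.6 0 -0.9 0 0 0; 3 2.2 0 -1.2 0 0 0; 3 2.2 0 -1.1 0 0 0; 3 1.6 0 -0.9 0 0 0; 3 0.6 0 -0.3 0 0 0",
)

```text
time_s: 11.4
tcp_pos: [0.5113, 0.3017, 0.2329]
eef_rot: [[0.466, 0.098, 0.879], [0.046, -0.995, 0.086], [0.884, 0.0, -0.468]]
ft_force: [-0.7, -0.4, -0.7]
finger_gap: 0.035
gripper_force: 13.9
```

Request:
carry_out(
  rows="3 0 0.3 0 0 0 0; 3 -0.1 0.9 -0.1 0 0 0; 3 0 1.4 -0.1 0 0 0; 3 -0.1 2 -0.2 0 0 0; 3 -0.1 2.5 -0.2 0 0 0; 3 -0.2 2.9 -0.3 0 0 0; 3 -0.2 3.3 -0.3 0 0 0; 3 -0.1 3.7 -0.3 0 0 0",
)

```text
time_s: 12.4
tcp_pos: [0.5094, 0.1295, 0.2305]
eef_rot: [[0.469, 0.1, 0.878], [0.049, -0.995, 0.086], [0.882, 0.003, -0.472]]
ft_force: [1.4, 0.3, 0.0]
finger_gap: 0.0352
gripper_force: 13.9
```

Request:
carry_out(
  rows="3 -0.2 3.9 -0.3 0 0 0; 3 -0.2 4 -0.4 0 0 0; 3 -0.2 4.1 -0.3 0 0 0; 3 -0.2 4.2 -0.4 0 0 0; 3 -0.2 4 -0.3 0 0 0; 3 -0.2 3.9 -0.4 0 0 0; 3 -0.2 3.6 -0.3 0 0 0; 3 -0.1 3.3 -0.3 0 0 0",
)

```text
time_s: 13.4
tcp_pos: [0.51, -0.1732, 0.2313]
eef_rot: [[0.467, 0.098, 0.879], [0.047, -0.995, 0.086], [0.883, 0.001, -0.47]]
ft_force: [-0.3, -0.0, -0.1]
finger_gap: 0.0355
gripper_force: 13.9
```

Request:
carry_out(
  rows="3 -0.2 3 -0.2 0 0 0; 3 -0.1 2.5 -0.2 0 0 0; 3 -0.1 1.9 -0.2 0 0 0; 3 -0.1 1.5 -0.1 0 0 0; 3 0 0.9 -0.1 0 0 0; 3 0 0.3 0 0 0 0; 3 0 0 0 0 0 0",
)

```text
time_s: 14.28
tcp_pos: [0.5121, -0.2728, 0.2319]
eef_rot: [[0.465, 0.099, 0.88], [0.049, -0.995, 0.086], [0.884, 0.002, -0.468]]
ft_force: [0.4, 0.1, -1.2]
finger_gap: 0.035
gripper_force: 13.9
```

Run:
```python
from h import *
s=st(); R=s["eef_rot"]; p=s["tcp_pos"]; print(s["time_s"],s["joint_positions"].round(3),p.round(4),s["ft_force"].round(2),s["finger_gap"],s["gripper_force"]); print(R.round(3))
t=np.array([.50,-.281,.1316]); print("down"); erows(t-p,8,3,R); print("fwd");erows([.131,0,0],8,3,R)
```

```text
14.275 [-0.979  0.264  2.307  1.699  0.902 -0.922] [ 0.5121 -0.2728  0.2319] [ 0.37  0.08 -1.2 ] 0.0350376960284393 13.919147314009024
[[ 0.465  0.099  0.88 ]
 [ 0.049 -0.995  0.086]
 [ 0.884  0.002 -0.468]]
down
3 -0.4 0 0.1 0 0 0; 3 -1 0.1 0.4 0 0 0; 3 -1.5 0.1 0.6 0 0 0; 3 -1.8 0.1 0.7 0 0 0; 3 -1.8 0.2 0.7 0 0 0; 3 -1.6 0.1 0.5 0 0 0; 3 -1 0 0.4 0 0 0; 3 -0.4 0.1 0.2 0 0 0
fwd
3 0.2 0 0.4 0 0 0; 3 0.7 0.2 1.3 0 0 0; 3 1 0.2 1.9 0 0 0; 3 1.1 0.2 2.2 0 0 0; 3 1.2 0.3 2.2 0 0 0; 3 1 0.2 1.8 0 0 0; 3 0.7 0.1 1.3 0 0 0; 3 0.2 0.1 0.4 0 0 0
```

Request:
carry_out(
  rows="3 -0.4 0 0.1 0 0 0; 3 -1 0.1 0.4 0 0 0; 3 -1.5 0.1 0.6 0 0 0; 3 -1.8 0.1 0.7 0 0 0; 3 -1.8 0.2 0.7 0 0 0; 3 -1.6 0.1 0.5 0 0 0; 3 -1 0 0.4 0 0 0; 3 -0.4 0.1 0.2 0 0 0",
)

```text
time_s: 15.28
tcp_pos: [0.5002, -0.2813, 0.1306]
eef_rot: [[0.466, 0.099, 0.879], [0.048, -0.995, 0.087], [0.884, 0.002, -0.468]]
ft_force: [0.7, -0.3, -1.5]
finger_gap: 0.0346
gripper_force: 13.9
```

Request:
carry_out(
  rows="3 0.2 0 0.4 0 0 0; 3 0.7 0.2 1.3 0 0 0; 3 1 0.2 1.9 0 0 0; 3 1.1 0.2 2.2 0 0 0; 3 1.2 0.3 2.2 0 0 0; 3 1 0.2 1.8 0 0 0; 3 0.7 0.1 1.3 0 0 0; 3 0.2 0.1 0.4 0 0 0",
)

```text
time_s: 16.27
tcp_pos: [0.632, -0.2814, 0.1316]
eef_rot: [[0.465, 0.1, 0.88], [0.049, -0.995, 0.087], [0.884, 0.003, -0.467]]
ft_force: [0.1, 0.6, -1.2]
finger_gap: 0.035
gripper_force: 13.9
```

Run:
```python
from h import *
s=st(); R=s["eef_rot"]; p=s["tcp_pos"]; print(s["time_s"],s["joint_positions"].round(3),p.round(4),s["ft_force"].round(2),s["finger_gap"],s["gripper_force"])
a=r.camera("side");b=r.camera("top")
f=lambda a,w,h:cv2.resize(a,(w,h),interpolation=cv2.INTER_CUBIC)
cv2.imwrite("pics/z4.png",np.hstack([f(a[90:220,200:300],400,520),f(b[110:210,315:392],400,520)]))
c=p-.008*R[:,2]+[0,0,.085]; P=np.load("P.npy"); Rs,o=stand(P[1]); print("ring in stand",(Rs.T@(c-o)).round(4))
e=pts(P[1],[[0,-.0945,.22]])
print("ring,stop side",((proj("side",np.r_[[c],e])-[200,90])*4).round().tolist(),"top",((proj("top",np.r_[[c],e])-[315,110])*[5.195,5.2]).round().tolist())
```

```text
16.275 [-0.767  0.573  2.16   2.04   0.855 -1.162] [ 0.632  -0.2814  0.1316] [ 0.08  0.58 -1.17] 0.0349817318570697 13.919074196746806
ring in stand [ 0.0009 -0.1204  0.2204]
ring,stop side [[266.0, 88.0], [251.0, 108.0]] top [[262.0, 199.0], [214.0, 199.0]]
```

View pics/z4.png

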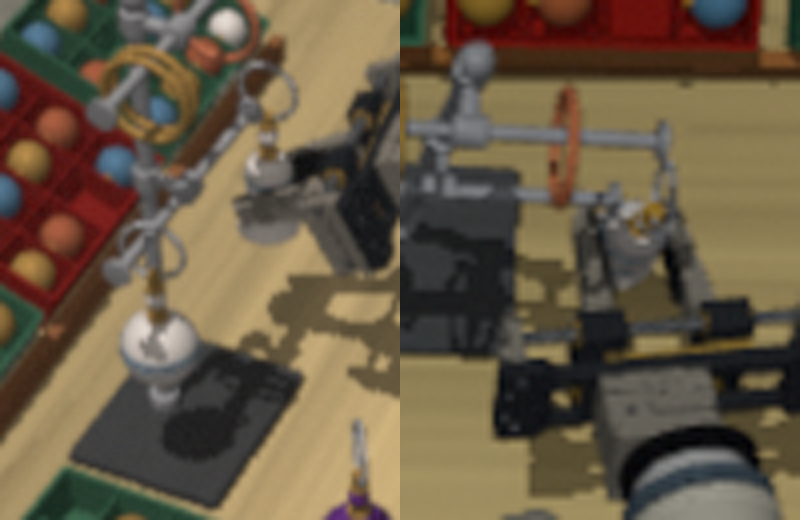

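Side view: ring centre is at (268,90) in the crop, with the disc at (248,105), matching the predictions of (266,88) and (251,108). Ring and bar are concentric, so I can slide the ring on.

Run:
```python
from h import *
s=st(); R=s["eef_rot"]; P=np.load("P.npy"); Rs,o=stand(P[1])
erows(Rs@[-.0008,.064,0],10,3,R); print("down"); erows([0,0,-.0145],4,3,R)
```

```text
3 0 -0.2 0 0 0 0; 3 0 -0.4 0.1 0 0 0; 3 0.1 -0.7 0 0 0 0; 3 0 -0.9 0.1 0 0 0; 3 0.1 -1 0.2 0 0 0; 3 0.1 -1 0.1 0 0 0; 3 0 -0.8 0.1 0 0 0; 3 0.1 -0.7 0 0 0 0
3 0 -0.5 0.1 0 0 0; 3 0 -0.1 0 0 0 0
down
3 -0.2 0 0.1 0 0 0; 3 -0.4 0 0.2 0 0 0; 3 -0.5 0 0.3 0 0 0; 3 -0.2 0 0.1 0 0 0
```

Request:
carry_out(
  rows="3 0 -0.2 0 0 0 0; 3 0 -0.4 0.1 0 0 0; 3 0.1 -0.7 0 0 0 0; 3 0 -0.9 0.1 0 0 0; 3 0.1 -1 0.2 0 0 0",
)

```text
time_s: 17.0
tcp_pos: [0.6323, -0.2488, 0.1312]
eef_rot: [[0.465, 0.099, 0.88], [0.049, -0.995, 0.086], [0.884, 0.003, -0.468]]
ft_force: [0.1, 0.6, -1.1]
finger_gap: 0.0348
gripper_force: 13.9
```

Request:
carry_out(
  rows="3 0.1 -1 0.1 0 0 0; 3 0 -0.8 0.1 0 0 0; 3 0.1 -0.7 0 0 0 0; 3 0 -0.5 0.1 0 0 0; 3 0 -0.1 0 0 0 0; 3 0 0 0 0 0 0",
)

```text
time_s: 17.75
tcp_pos: [0.633, -0.2184, 0.1315]
eef_rot: [[0.465, 0.099, 0.88], [0.049, -0.995, 0.086], [0.884, 0.003, -0.468]]
ft_force: [-0.6, 0.1, -0.9]
finger_gap: 0.0351
gripper_force: 13.9
```

Run:
```python
from h import *
s=st(); R=s["eef_rot"]; p=s["tcp_pos"]; print(s["time_s"],p.round(4),s["ft_force"].round(2),s["moment"].round(2),s["finger_gap"])
a=r.camera("side");b=r.camera("top")
f=lambda a,w,h:cv2.resize(a,(w,h),interpolation=cv2.INTER_CUBIC)
cv2.imwrite("pics/z5.png",np.hstack([f(a[90:220,200:300],400,520),f(b[110:210,315:392],400,520)]))
c=p-.008*R[:,2]+[0,0,.085]; P=np.load("P.npy"); Rs,o=stand(P[1]); print("ring in stand",(Rs.T@(c-o)).round(4))
```

```text
17.75 [ 0.633  -0.2184  0.1315] [-0.63  0.06 -0.94] [-0.07  0.61 -0.02] 0.03512842219988094
ring in stand [-0.0006 -0.0574  0.2202]
```

View pics/z5.png

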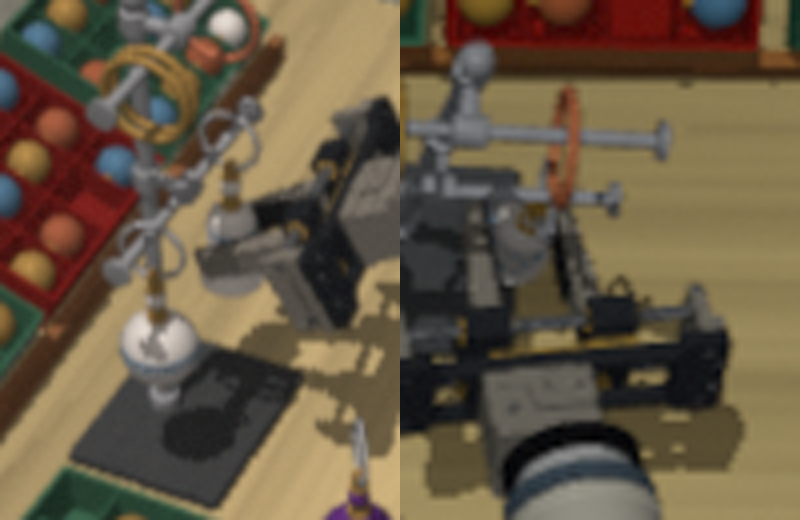

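The ring now encircles the bar concentrically, between hub and stop, at about (230,135) in the side crop. I'll lower it gently until the bar takes the weight.

Request:
carry_out(
  rows="3 -0.2 0 0.1 0 0 0; 3 -0.4 0 0.2 0 0 0; 3 -0.4 0 0.2 0 0 0; 3 -0.2 0 0.1 0 0 0; 3 -0.1 0 0.1 0 0 0; 3 0 0 0 0 0 0",
)

```text
time_s: 18.6
tcp_pos: [0.6333, -0.2184, 0.117]
eef_rot: [[0.464, 0.099, 0.88], [0.049, -0.995, 0.086], [0.884, 0.003, -0.467]]
ft_force: [-0.3, -0.0, -0.1]
finger_gap: 0.0347
gripper_force: 13.9
```

Run:
```python
from h import *
import time
s=st(); R=s["eef_rot"]; p=s["tcp_pos"]; print(s["time_s"],p.round(4),s["ft_force"].round(2),s["moment"].round(2),s["finger_gap"])
```

```text
18.6 [ 0.6333 -0.2184  0.117 ] [-0.27 -0.01 -0.14] [-0.03  0.28  0.04] 0.03467297200708094
```

Request:
carry_out(
  rows="3 -0.05 0 0.02 0 0 0; 3 0 0 0 0 0 0; 3.6 0 0 0 0 0 0; 3.8 0 0 0 0 0 0; 4.2 0 0 0 0 0 0; 4.8 0 0 0 0 0 0; 5.6 0 0 0 0 0 0; 5.8 0 0 0 0 0 0",
  squeeze=6,
)

```text
time_s: 19.6
tcp_pos: [0.633, -0.2183, 0.1161]
eef_rot: [[0.465, 0.099, 0.88], [0.049, -0.995, 0.086], [0.884, 0.003, -0.468]]
ft_force: [0.6, -0.2, -0.4]
finger_gap: 0.058
gripper_force: 0.0
```

Run:
```python
from h import *
s=st(); R=s["eef_rot"]; p=s["tcp_pos"]; print(s["time_s"],p.round(4),s["ft_force"].round(2),s["finger_gap"],s["gripper_force"])
a=r.camera("side");b=r.camera("top")
f=lambda a,w,h:cv2.resize(a,(w,h),interpolation=cv2.INTER_CUBIC)
cv2.imwrite("pics/z6.png",np.hstack([f(a[90:220,200:300],400,520),f(b[110:210,315:392],400,520)]))
erows([-.14,0,0],12,5.8,R)
```

```text
19.6 [ 0.633  -0.2183  0.1161] [ 0.57 -0.25 -0.45] 0.058027315955632715 0.0
5.8 -0.1 0 -0.2 0 0 0; 5.8 -0.3 -0.1 -0.6 0 0 0; 5.8 -0.6 -0.1 -1 0 0 0; 5.8 -0.6 -0.1 -1.3 0 0 0; 5.8 -0.8 -0.2 -1.5 0 0 0; 5.8 -0.9 -0.2 -1.6 0 0 0; 5.8 -0.8 -0.2 -1.6 0 0 0; 5.8 -0.8 -0.1 -1.4 0 0 0
5.8 -0.7 -0.2 -1.3 0 0 0; 5.8 -0.5 -0.1 -1 0 0 0; 5.8 -0.3 -0.1 -0.6 0 0 0; 5.8 -0.1 0 -0.2 0 0 0
```

View pics/z6.png

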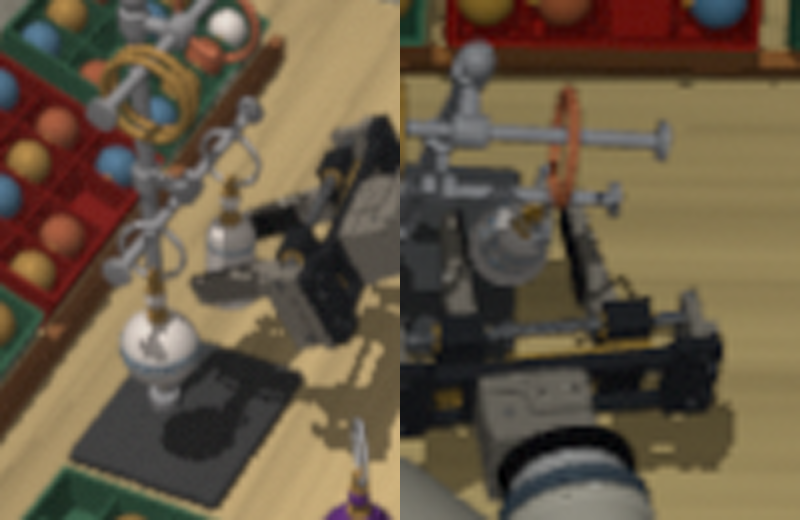

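The bell hangs from the bar by its ring and both fingers are clear of it. I'll back straight out.

Request:
carry_out(
  rows="5.8 -0.1 0 -0.2 0 0 0; 5.8 -0.3 -0.1 -0.6 0 0 0; 5.8 -0.6 -0.1 -1 0 0 0; 5.8 -0.6 -0.1 -1.3 0 0 0; 5.8 -0.8 -0.2 -1.5 0 0 0; 5.8 -0.9 -0.2 -1.6 0 0 0; 5.8 -0.8 -0.2 -1.6 0 0 0; 5.8 -0.8 -0.1 -1.4 0 0 0",
)

```text
time_s: 20.7
tcp_pos: [0.527, -0.2187, 0.1159]
eef_rot: [[0.465, 0.098, 0.88], [0.048, -0.995, 0.086], [0.884, 0.003, -0.468]]
ft_force: [-0.5, -0.5, -0.9]
finger_gap: 0.0578
gripper_force: 0.0
```

Request:
carry_out(
  rows="5.8 -0.7 -0.2 -1.3 0 0 0; 5.8 -0.5 -0.1 -1 0 0 0; 5.8 -0.3 -0.1 -0.6 0 0 0; 5.8 -0.1 0 -0.2 0 0 0; 5.8 0 0 0 0 0 0; 5.8 0 0 0 0 0 0; 5.8 0 0 0 0 0 0; 5.8 0 0 0 0 0 0",
)

```text
time_s: 21.7
tcp_pos: [0.4933, -0.218, 0.1162]
eef_rot: [[0.465, 0.099, 0.88], [0.049, -0.995, 0.086], [0.884, 0.003, -0.468]]
ft_force: [0.5, 0.8, 0.3]
finger_gap: 0.0582
gripper_force: 0.0
```

Request:
carry_out(
  rows="5.8 0 0 0 0 0 0; 5.8 0 0 0 0 0 0; 5.8 0 0 0 0 0 0; 5.8 0 0 0 0 0 0; 5.8 0 0 0 0 0 0; 5.8 0 0 0 0 0 0; 5.8 0 0 0 0 0 0; 5.8 0 0 0 0 0 0",
)

```text
time_s: 22.7
tcp_pos: [0.4932, -0.2182, 0.1162]
eef_rot: [[0.465, 0.099, 0.88], [0.049, -0.995, 0.086], [0.884, 0.003, -0.468]]
ft_force: [0.8, 1.0, 0.1]
finger_gap: 0.0581
gripper_force: 0.0
```

Run:
```python
from h import *
g=lambda:r.camera("side")[90:220,200:300]
a=g(); 
for k in range(5): b=g(); print(np.abs(a.astype(int)-b).max(),end=" ")
s=st(); print(s["time_s"],s["tcp_pos"].round(3))
t=r.camera("top"); f=lambda a,w,h:cv2.resize(a,(w,h),interpolation=cv2.INTER_CUBIC)
cv2.imwrite("pics/z7.png",np.hstack([f(b,400,520),f(t[110:210,290:367],400,520)]))
```

```text
17 18 17 18 18 23.0 [ 0.493 -0.218  0.116]
```

View pics/z7.png

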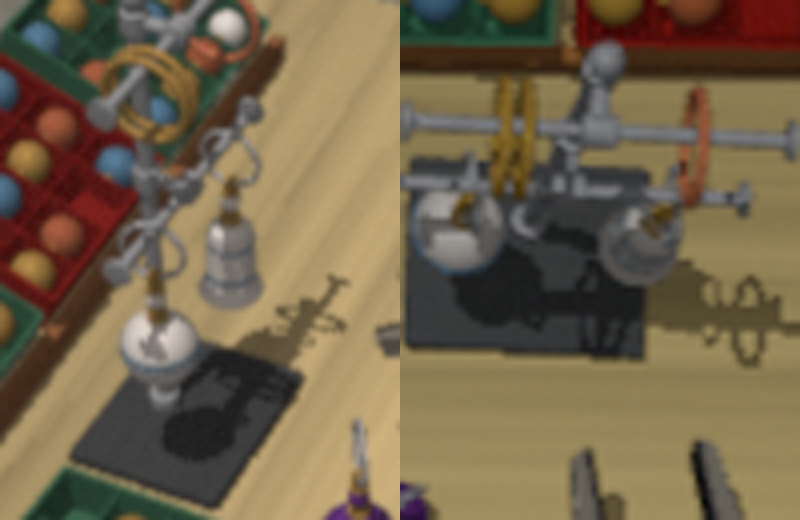

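The bell hangs freely between hub and stop, around (232,260) in the side crop. The bauble is where it was, at (158,345), and the gripper is well clear. I'll let any swing die out, then hand in.

Request:
carry_out(
  rows="5.8 0 0 0 0 0 0; 5.8 0 0 0 0 0 0; 5.8 0 0 0 0 0 0; 5.8 0 0 0 0 0 0; 5.8 0 0 0 0 0 0; 5.8 0 0 0 0 0 0; 5.8 0 0 0 0 0 0; 5.8 0 0 0 0 0 0",
)

```text
time_s: 24.05
tcp_pos: [0.4932, -0.2182, 0.1162]
eef_rot: [[0.465, 0.099, 0.88], [0.049, -0.995, 0.086], [0.884, 0.003, -0.468]]
ft_force: [-0.1, -1.0, 0.1]
finger_gap: 0.0581
gripper_force: 0.0
```

Request:
carry_out(
  rows="5.8 0 0 0 0 0 0; 5.8 0 0 0 0 0 0; 5.8 0 0 0 0 0 0; 5.8 0 0 0 0 0 0; 5.8 0 0 0 0 0 0; 5.8 0 0 0 0 0 0; 5.8 0 0 0 0 0 0; 5.8 0 0 0 0 0 0",
)

```text
time_s: 25.05
tcp_pos: [0.4932, -0.2182, 0.1162]
eef_rot: [[0.465, 0.099, 0.88], [0.049, -0.995, 0.086], [0.884, 0.003, -0.468]]
ft_force: [0.2, -0.8, -1.0]
finger_gap: 0.0579
gripper_force: 0.0
```

Run:
```python
from rig import r
print(r.finish_job())
```

```text
the job is handed in; nothing more can be done
None
```

The bell now hangs freely and at rest on the free lower arm of the right stand, next to the bauble's arm; I handed the job in at about 25 s, and no verdict was returned.

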